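# Rock the tall relay out of its socket

### The arm

A 6-joint arm with a two-finger parallel gripper is mounted at the origin on a cart in front of the work surface, level with it; the furniture and walls round the work are solid. World frame = base frame: x ahead of the robot, y to its left, z up, the work surface at z = 0. Lengths are in m, angles in rad, forces in N, time in s.
With the tool pointing down it reaches from about 0.275 to 1 m from the base axis. Payload 8.4 kg.
Tool frame: the origin (TCP) lies midway between the tips of the shut fingers; the grasp point (between the pads) lies 19 mm behind it (ctrl.grasp_offset is the distance from the TCP to the grasp point, in m); x points along the fingers, y is the direction in which the jaws open and shut, and the axes are right-handed (so a half turn about x gives the same grasp; the last joint's range is limited). The gripper opens to 85 mm and grips with 20 to 120 N. Pads are 22 mm wide; open, the fingers measure 114 mm over their backs; the gripper's body (76 mm by 85 mm) begins 54 mm behind the grasp point. The pads swing forward as they close: fully open they stand 13 mm farther back than shut.
Start: joints at [1.339, 0.353, 1.633, -0, 1.155, -0.002], TCP at [0.142, 0.609, 0.231] pointing down, gripper open.
Joint ranges: [-2.63, 2.63], [-0.92, 2.1], [0.06, 2.66], [-1.3, 4.44], [0, 2.69], [-3.02, 3.02]. Speed limits (rad/s): [2.22, 2.22, 2.79, 3.14, 3.14, 3.14].

### API

Orientations are given as [roll, pitch, yaw] about the fixed x, y, z axes, in that order (R = Rz(yaw) Ry(pitch) Rx(roll)).
In Python, from bench import ctrl, viewer gives the robot as it stands.
- The arm moves only by the tool jog_arm, never from a script. Its argument "rows" is one flat list of numbers, 4 for each row, row after row: the shift along the tool's x, y, z in mm, then the turn about the tool's x in degrees. In form: [dx, dy, dz, roll, dx, dy, dz, roll, ...]. A call has 1 to 20 rows; each row is the pose to reach, as a shift and turn from the pose commanded when the call began, along the tool's axes at that moment; what a row does not reach only later rows make up. A row lasts 1/10 s, in which the tool goes at most 50 mm and 8.59 degrees, less where a joint would pass 70% of its speed; a pose out of reach is approached as far as the arm can. A call with a gripper value outside its range is refused whole. "jaw" is the closure in counts, from 0 (fully open) to 255 (shut), set as the call begins (left out, the last holds). The fingers move at their own pace and stop on an object; "newtons" is the grip in N (left out, the last holds). Time passes only in rows, so rows that repeat a pose let the fingers close. It gives the time, the measured TCP pose, the force and the opening at its end, in the units of the state.
- ctrl.state(): the state, without advancing time (a new reading comes with each control period).
- viewer.capture(name): name is "side" or "top" or "wrist"; returns the picture (384x512x3 uint8, red, green, blue); there is no depth.
- viewer.camera_model(name): a dict with "vertical_fov" (degrees; the focal length in pixels is half the picture's height over the tangent of half this angle, whatever the lens; pixels are square), "cx", "cy" (the principal point, pixels), "k1" (the pictures are not rectified: a ray, as slopes to the right and down, at radius r is drawn at 1 + k1 r^2 times it, then the intrinsics apply), "world_to_cam" (4x4, takes a point from world to camera coordinates); the wrist camera has in their place "mount" (4x4, takes a point from camera to tool coordinates, whose origin is the TCP and whose axes are the tool frame's). Camera axes: x right, y down, z forward; pixel columns grow to the right and rows downward; lengths in m; the calibration is good to about 2 mm. A picture is of the moment at which its call begins: read the wrist's pose just before it. camera_model takes no time and is no camera call.
- ctrl.sign_off(): hands the job in, once; it reports no verdict.
Trained networks look in the newest picture that a camera, given by its name, has taken for a name from the list of things; names that differ only in an ending like _2 or _b are one class to them, and where a whole thing is asked for, a point or a joint stands for the part that bears it (a point fixed in the world has none). Each returns a list of dicts, best first, with "confidence" (0 to 1); they miss things now and then, are a little off and sometimes report something else, mostly with a low value. They report only what shows in the picture. A call takes as long as a camera call. They do not tell look-alikes from the thing itself.
- viewer.spot_in(camera, thing): "pixel" ([column, row] in pixels, amid what is visible of it).
- viewer.silhouettes(camera, thing): "pixels" (384x512 bool, what is visible of it) and "pixel" ([column, row] in pixels, amid what is visible of it).
- viewer.tip_of(camera, thing): "pixel" ([column, row] in pixels: a listed point, or the origin of a listed thing).
The state is a dict: "t": time; "qpos": joint angles; "qd": joint speeds; "tau": joint torques, N m; "position": TCP position; "tcp_rot": TCP orientation; "wrist_force": force on the tool from outside, world axes, zero at the start; "torque": the same for the moment, N m; "opening": finger opening in m.
Only numpy, scipy, OpenCV 4.12 (cv2) and the standard library are available. Lean on these libraries where they do the work, as an engineer would, in place of code of your own. Each camera call takes 0.05 s, during which the arm holds its last target.

### The job

Two plug-in relays of the welder's control sit tight in their sockets on the bench. Grip the taller relay by its upper part and, with its pins still in the socket, rock it sideways about ten degrees to the left and then about ten degrees to the right (left and right as seen by the robot), then lift it free of the socket and stand it upright on its pins in the middle of the aluminium tray. Leave the short relay in its socket.

Things in the scene. Friction and masses are not known exactly. Their poses are not given: they have to be found in the camera images.
- tall_relay_center (a point): Centre of the grey case of the taller relay: 46 (x) x 40 (y) x 62 mm high, about 0.15 kg; grip its flat y faces. Brass pins stick out 16 mm below the case, their tips 47 mm below this point, in two rows at y = +11 and -11 mm, 28 mm long in x. z up; y to the left of its socket. Seated, this point is 57 mm above the bench.
- tall_socket: Fixed black block holding the taller relay, 78 (x) x 60 (y) x 26 mm high, foot plate 98 x 80. Origin: centre of underside, on the bench; z up, y to the robot's left (within 25 deg). The case rests on its top at 26 mm; sprung contacts grip the pins (about 20 N against a straight pull). The relay can lean 12 deg to a y side, turning on the case's lower edge there (20 mm from centre); far pins rise.
- short_relay_center (a point): Centre of the case of the other relay, of the same make but only 38 mm high, in an equal socket: 45 mm above the bench. To be left alone.
- tray_in (a point): Centre of the inner floor of a fixed square aluminium tray, 150 x 150 mm outside, rim 16 mm above the bench, walls 4 mm; the floor is about 4 mm above the bench. x and y along its sides.
There are look-alikes about, which are no part of the job. What is shaped like the part that bears tall_relay_center but purple is not meant.

How it is judged:
On the way, in this order (a step that is already met when the one before it is completed fails the run):
1. with its pins still in the socket, the tall relay leans at least 6 degrees to the left (angle between tall_relay_center's own z axis and vertical above 0.105 rad and y of tall_relay_center in the frame of tall_socket above 0.0015 m and z of tall_relay_center in the frame of tall_socket below 0.068 m and horizontal distance between tall_relay_center and tall_socket below 0.02 m), for 0.05 s.
2. with its pins still in the socket, the tall relay leans at least 6 degrees to the right (angle between tall_relay_center's own z axis and vertical above 0.105 rad and y of tall_relay_center in the frame of tall_socket below -0.0015 m and z of tall_relay_center in the frame of tall_socket below 0.068 m and horizontal distance between tall_relay_center and tall_socket below 0.02 m), for 0.05 s.
3. the tall relay is lifted free, its pins above the socket (z of tall_relay_center in the frame of tall_socket above 0.08 m), for 0.1 s.
At the end, for the whole second after the job is handed in: the tall relay stands upright on its pins in the tray (within 10 degrees), its centre within 45 mm of the tray's centre, released and at rest; the short relay is still in its socket (horizontal distance between tall_relay_center and tray_in below 0.045 m and height (world z) of tall_relay_center between 0.04 and 0.06 m and angle between tall_relay_center's own z axis and vertical below 0.17 rad and linear speed of tall_relay below 0.02 m/s); the robot touches nothing.
It fails at once if the short relay is disturbed by more than 10 mm (distance of short_relay_center from where it was at the start of the episode above 0.01 m).
It also fails if it takes over 45 s, if anything falls off the work surface, if the arm or the gripper's body presses on something with over 40 N, if the wrist force passes 120 N, or if a joint passes its speed limit or range.

## Working session

There is one attempt and no reset: what is moved stays moved. The work goes in short steps, Python scripts to look and compute and a tool call to move; the robot and the scene stay as the last step left them, time stands still between calls to the robot, and variables do not carry over. Pictures are saved under pics/ and viewed, and the job is handed in when it is done.

Besides the shell and the picture viewer there is one more tool, called after "Emit:" as a command line: name --argument value ..., lists and objects as JSON in quotes. jog_arm: Moves the arm, as the interface text tells. Its arguments: {"type":"object","properties":{"rows":{"type":"array"},"jaw":{"type":"number"},"newtons":{"type":"number"}},"required":["rows"]}

```bash
ls; mkdir -p pics; python3 - <<'E'
from bench import ctrl, viewer
import cv2, numpy as np, json
s=ctrl.state(); print({k:np.round(v,3).tolist() for k,v in s.items()}, ctrl.grasp_offset)
for n in("side","top","wrist"):
    im=viewer.capture(n); cv2.imwrite(f"pics/{n}0.png",im[:,:,::-1])
    m=viewer.camera_model(n); print(n,{k:np.round(v,4).tolist() for k,v in m.items()})
    for t in("tall_relay_center","tall_socket","short_relay_center","tray_in"):
        print(n,t,[(np.round(d["pixel"]).tolist(),round(d["confidence"],2)) for d in viewer.tip_of(n,t)])
E
```

```text
pics
{'t': 0.0, 'qpos': [1.339, 0.354, 1.634, 0.0, 1.155, -0.002], 'qd': [-0.0, 0.001, 0.0, 0.002, -0.001, 0.002], 'tau': [0.001, -60.526, -34.207, 0.0, 0.009, 0.0], 'position': [0.142, 0.608, 0.231], 'tcp_rot': [-1.578, 1.569, -1.808], 'wrist_force': [0.533, 0.058, 0.013], 'torque': [0.019, 0.03, -0.028], 'opening': 0.085} 0.0187
side {'vertical_fov': 57.6936, 'cx': 255.9207, 'cy': 189.9844, 'k1': 0.0166, 'world_to_cam': [[0.9997, -0.0103, -0.024, -0.5162], [-0.026, -0.4675, -0.8836, 0.073], [-0.0022, 0.8839, -0.4676, 0.8697], [0.0, 0.0, 0.0, 1.0]]}
side tall_relay_center [([248.0, 160.0], 0.69), ([286.0, 169.0], 0.61)]
side tall_socket [([249.0, 178.0], 0.85)]
side short_relay_center [([249.0, 245.0], 0.58)]
side tray_in [([250.0, 211.0], 0.91)]
top {'vertical_fov': 46.2629, 'cx': 253.1019, 'cy': 187.6567, 'k1': -0.1785, 'world_to_cam': [[0.0132, -0.9996, 0.0246, -0.0137], [-0.9907, -0.0164, -0.1348, 0.5537], [0.1352, -0.0226, -0.9906, 1.0275], [0.0, 0.0, 0.0, 1.0]]}
top tall_relay_center [([171.0, 161.0], 0.91), ([164.0, 212.0], 0.78)]
top tall_socket [([334.0, 209.0], 0.31)]
top short_relay_center [([330.0, 211.0], 0.6)]
top tray_in [([244.0, 208.0], 0.72)]
wrist {'vertical_fov': 61.1062, 'cx': 254.6235, 'cy': 190.6372, 'k1': -0.0882, 'mount': [[-0.0004, -0.2782, 0.9605, -0.1413], [1.0, -0.0001, 0.0004, -0.0006], [-0.0, 0.9605, 0.2782, -0.0701], [0.0, 0.0, 0.0, 1.0]]}
wrist tall_relay_center []
wrist tall_socket []
wrist short_relay_center []
wrist tray_in []
```

View pics/top0.png

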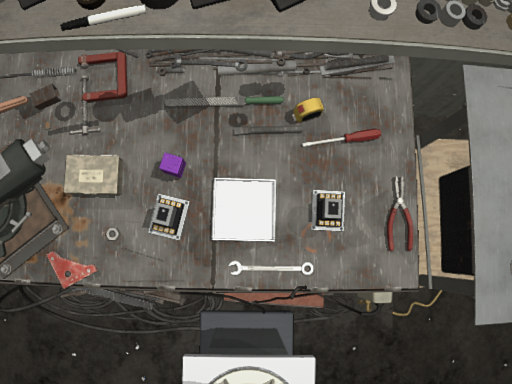

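View pics/side0.png

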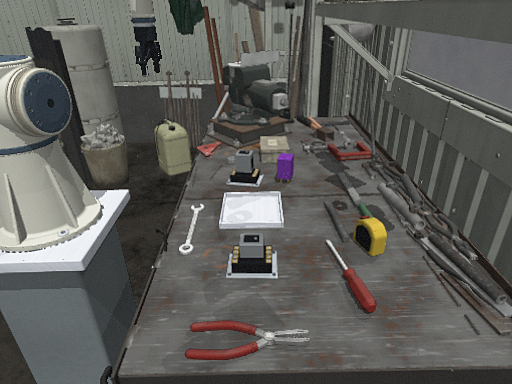

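View pics/wrist0.png

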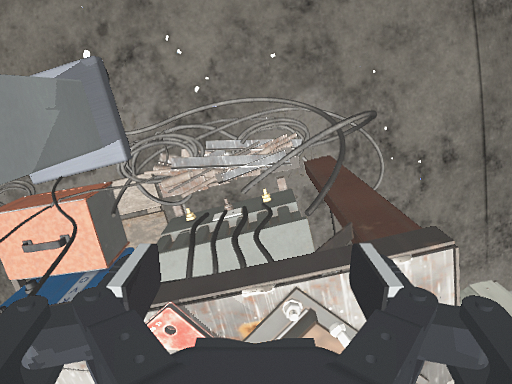

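Candidates: grey relay on a socket at top (164,212) / side (248,160); purple block on no socket at top (171,161) / side (286,169); short relay at top (330,211) / side (249,245). The grey, taller one at top (164,212) fits. I'll confirm with a crop and measure.

```bash
cat > h.py <<'E'
from bench import ctrl, viewer
import cv2, numpy as np
from scipy.spatial.transform import Rotation as Ro
from scipy.optimize import least_squares
def cam(n,st=None):
    m=viewer.camera_model(n); f=192/np.tan(np.radians(m["vertical_fov"])/2)
    if "mount" in m:
        T=np.eye(4);T[:3,:3]=Ro.from_euler("xyz",st["tcp_rot"]).as_matrix();T[:3,3]=st["position"]
        W=np.linalg.inv(T@np.array(m["mount"]))
    else: W=np.array(m["world_to_cam"])
    return f,m["cx"],m["cy"],m["k1"],W
def proj(c,p):
    f,cx,cy,k,W=c; q=np.atleast_2d(p)@W[:3,:3].T+W[:3,3]; s=q[:,:2]/q[:,2:]
    s=s*(1+k*(s**2).sum(1,keepdims=True)); return s*f+[cx,cy]
def atz(c,px,z):
    f,cx,cy,k,W=c; d=(np.array(px,float)-[cx,cy])/f; s=d.copy()
    for _ in range(30): s=d/(1+k*(s@s))
    R=W[:3,:3]; o=-R.T@W[:3,3]; r=R.T@np.array([*s,1]); return o+r*(z-o[2])/r[2]
def tri(obs):
    return least_squares(lambda p:np.concatenate([(proj(c,p)[0]-px) for c,px in obs]),[.5,.1,.05])
E
python3 - <<'E'
from h import *
t,s=cam("top"),cam("side")
for n,a,b,z in(("tall",(164,212),(248,160),.057),("short",(330,211),(249,245),.045),("tray",(244,208),(250,211),.004)):
    r=tri([(t,a),(s,b)]); print(n,r.x.round(4),r.fun.round(1),atz(t,a,z).round(4),atz(s,b,z).round(4))
a=cv2.imread("pics/top0.png")[182:252,130:210]; cv2.imwrite("pics/c1.png",cv2.resize(a,None,fx=8,fy=8,interpolation=2))
a=cv2.imread("pics/side0.png")[135:200,215:305]; cv2.imwrite("pics/c2.png",cv2.resize(a,None,fx=8,fy=8,interpolation=2))
E
```

```text
tall [0.493  0.2002 0.0605] [-0.1 -1.  -1.3  0.2] [0.4909 0.2006 0.057 ] [0.4965 0.2097 0.057 ]
short [ 0.5013 -0.1875  0.0451] [-0.  -0.4 -0.4  0. ] [ 0.5002 -0.1876  0.045 ] [ 0.502  -0.1872  0.045 ]
tray [5.051e-01 1.500e-02 1.000e-04] [ 0.1  1.4  1.4 -0.2] [0.5081 0.0153 0.004 ] [0.5017 0.0079 0.004 ]
```

View pics/c1.png

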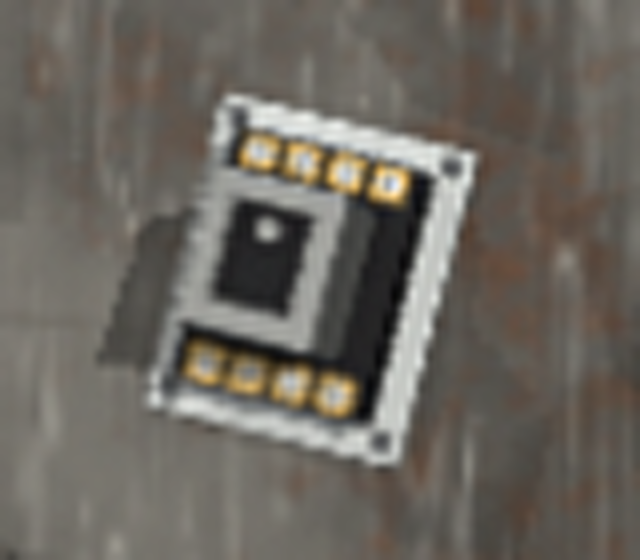

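View pics/c2.png

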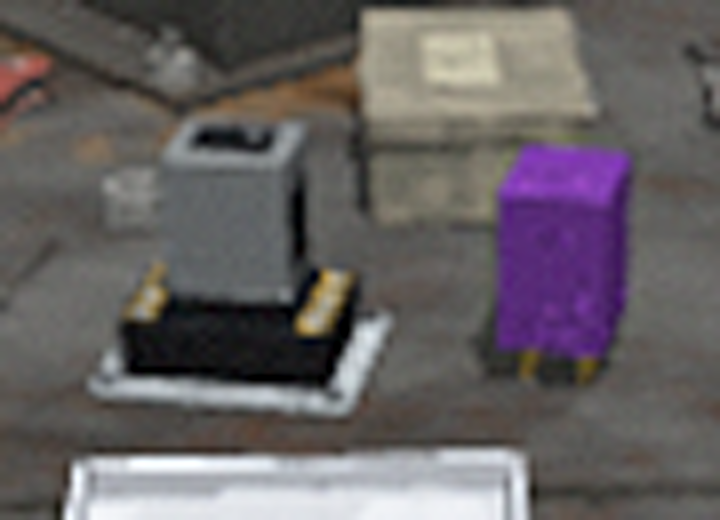

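```bash
python3 - <<'E'
from h import *
t,s=cam("top"),cam("side")
def px(l,o): return [(a/8-.44+o[0],b/8-.44+o[1]) for a,b in l]
plate=np.array([[49,40,4],[49,-40,4],[-49,-40,4],[-49,40,4]])/1e3
case=np.array([[23,20,88],[23,-20,88],[-23,-20,88],[-23,20,88]])/1e3
obs=[(t,plate,px([(225,95),(478,153),(397,466),(148,406)],(130,182))),
(t,case,px([(215,178),(350,195),(308,352),(175,325)],(130,182))),
(s,case[[0,1,2,3]],px([(308,122),(298,168),(160,163),(185,120)],(215,135))),
(s,plate[[1,2]],px([(345,412),(90,388)],(215,135)))]
def W(p,q):
    c,n=np.cos(p[2]),np.sin(p[2]); return np.c_[p[0]+c*q[:,0]-n*q[:,1],p[1]+n*q[:,0]+c*q[:,1],q[:,2]]
for sel in(obs,obs[:1],obs[1:2],obs[:2],obs[2:]):
    r=least_squares(lambda p:np.concatenate([(proj(c,W(p,q))-np.array(o)).ravel() for c,q,o in sel]),[.49,.2,-.25],loss="soft_l1",x_scale=.1)
    print(r.x.round(4),np.degrees(r.x[2]).round(2),np.round(r.fun,1))
E
```

```text
[ 0.4845  0.1984 -0.2094] -12.0 [-0.  -0.2 -0.1 -0.1  0.5  0.  -0.2 -0.1  0.  -2.   0.2 -0.2  0.6  0.1
  0.1 -0.5 -0.4 -0.2 -2.1 -0.8 -0.6 -1.1 -0.3 -0.8  0.4 -0.9 -0.7 -0.3]
[ 0.4843  0.1985 -0.2133] -12.22 [ 0.  -0.2 -0.1  0.   0.3  0.2 -0.3 -0. ]
[ 0.4834  0.1989 -0.1965] -11.26 [-0.3 -1.4 -0.1  0.2  0.5  0.6 -0.   0.1]
[ 0.4839  0.1987 -0.2104] -12.06 [-0.1  0.  -0.2  0.1  0.3  0.3 -0.3  0.2 -0.1 -1.8  0.1  0.1  0.4  0.4
 -0.1 -0.3]
[ 0.4863  0.1934 -0.2152] -12.33 [ 0.3  0.4 -1.5 -0.2 -0.1 -0.4  0.3 -0.2  0.9 -0.1 -0.3  0.4]
```

```bash
cat >> h.py <<'E'
def plan(targets,st=None):
    st=st or ctrl.state(); R=Ro.from_euler("xyz",st["tcp_rot"]).as_matrix()
    print("t",round(st["t"],2),"pos",np.round(st["position"],4),"R",R.round(3).tolist(),"open",round(st["opening"],4),"F",np.round(st["wrist_force"],1))
    for p in targets: print(p,"->",((R.T@(np.array(p)-st["position"]))*1e3).round(1))
    print("jaw yaw deg",np.degrees(np.arctan2(R[1,1],R[0,1])))
E
python3 - <<'E'
from h import *
plan([(.142,.608,.27),(.30,.30,.27),(.4845,.198,.26)])
t,s=cam("top"),cam("side")
for p in((45,230),(75,265),(40,150)): print(atz(t,p,.05).round(3))
E
```

```text
t 0.75 pos [0.1424 0.6086 0.2313] R [[0.0, 0.228, 0.974], [0.0, 0.974, -0.228], [-1.0, 0.0, 0.0]] open 0.0858 F [-0.3  0.4  0.2]
(0.142, 0.608, 0.27) -> [-38.7  -0.6  -0.2]
(0.3, 0.3, 0.27) -> [ -38.7 -264.6  223.8]
(0.4845, 0.198, 0.26) -> [ -28.7 -321.9  426.7]
jaw yaw deg 76.83568178847187
[0.442 0.491 0.05 ]
[0.362 0.411 0.05 ]
[0.637 0.519 0.05 ]
```

Emit:
jog_arm --rows '[-35, 0, 0, 0, -39, -33, 28, 0, -39, -66, 56, 0, -39, -99, 84, 0, -39, -132, 112, 0, -39, -165, 140, 0, -39, -198, 168, 0, -39, -231, 196, 0, -39, -265, 224, -1, -39, -276, 265, -1, -39, -288, 305, -1, -39, -299, 346, -1, -39, -310, 386, -1, -35, -322, 427, -1, -29, -322, 427, -1, -29, -322, 427, -1, -29, -322, 427, -1]' --jaw 0 --newtons 20

```text
t: 2.45
position: [0.4839, 0.198, 0.2601]
tcp_rot: [-2.792, 1.57, -3.005]
wrist_force: [-0.1, 0.1, 0.2]
opening: 0.0852
```

```bash
python3 - <<'E'
from h import *
st=ctrl.state(); im=viewer.capture("wrist"); cv2.imwrite("pics/w1.png",im[:,:,::-1]); c=cam("wrist",st)
plan([(.4845,.198,.2)],st)
print([(d["pixel"],d["confidence"]) for d in viewer.tip_of("wrist","tall_relay_center")])
print([(d["pixel"],d["confidence"]) for d in viewer.tip_of("wrist","tall_socket")])
print(proj(c,[.4845,.198,.057]),proj(c,[.4845,.198,.0]))
E
```

```text
t 2.45 pos [0.4839 0.198  0.2601] R [[-0.001, 0.211, 0.978], [-0.0, 0.978, -0.211], [-1.0, -0.0, -0.001]] open 0.0852 F [-0.1  0.1  0.2]
(0.4845, 0.198, 0.2) -> [60.1  0.2  0.6]
jaw yaw deg 77.84136235984059
[([254.1, 165.5], 0.91), ([264.6, 261.8], 0.74)]
[]
[[255.30523659 164.93701201]] [[255.21195137 155.75609039]]
```

View pics/w1.png

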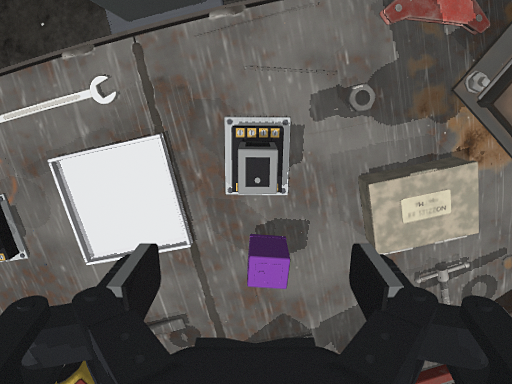

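```bash
python3 - <<'E'
from h import *
st=ctrl.state(); c=cam("wrist",st); t=cam("top")
im=cv2.imread("pics/w1.png")
a=cv2.resize(im[105:205,210:305],None,fx=6,fy=6,interpolation=2)
yaw=np.radians(-12.1)
def W(q,p=(.4845,.198)):
    q=np.array(q)/1e3;cc,n=np.cos(yaw),np.sin(yaw); return np.c_[p[0]+cc*q[:,0]-n*q[:,1],p[1]+n*q[:,0]+cc*q[:,1],q[:,2]]
for b,col in(([49,40,4],(0,0,255)),([39,30,26],(255,255,0)),([23,20,88],(0,255,0))):
    q=[[sx*b[0],sy*b[1],b[2]] for sx,sy in((1,1),(1,-1),(-1,-1),(-1,1))]
    cv2.polylines(a,[np.round((proj(c,W(q))-[210,105]+.5)*6).astype(int)],True,col,1)
cv2.imwrite("pics/w1c.png",a)
P=np.array([atz(c,p,.016)for p in[(50,159),(161,135),(190,244),(89,265)]]);print(P.round(4),P.mean(0))
P=np.array([atz(t,p,.016)for p in[(213,179),(274.5,179),(274.5,240.5),(213,240.5)]]);print(P.round(4),P.mean(0))
E
```

```text
[[ 0.4311 -0.0518  0.016 ]
 [ 0.4342  0.0949  0.016 ]
 [ 0.5781  0.0917  0.016 ]
 [ 0.5808 -0.0539  0.016 ]] [0.50606553 0.02021915 0.016     ]
[[ 0.5763  0.0915  0.016 ]
 [ 0.5788 -0.0576  0.016 ]
 [ 0.4302 -0.0588  0.016 ]
 [ 0.428   0.088   0.016 ]] [0.50333168 0.01579466 0.016     ]
```

View pics/w1c.png

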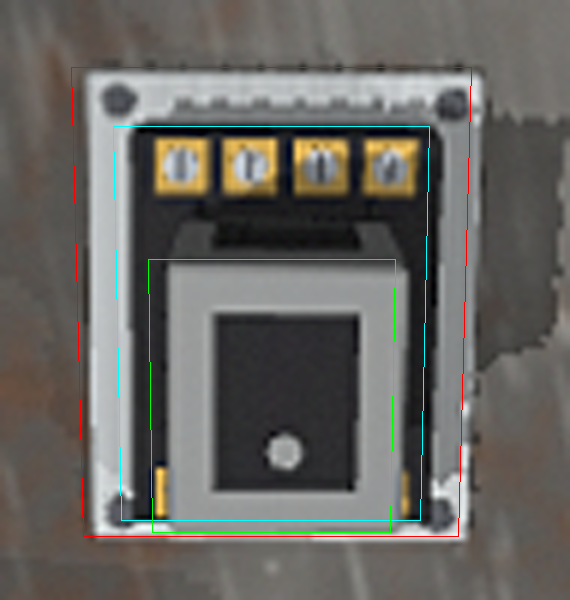

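Emit:
jog_arm --rows '[40, 1.5, 0, 0, 80, 1.5, 0, 0, 120, 1.5, 0, 0, 155, 1.5, 0, 0, 185, 1.5, 0, 0, 200, 1.5, 0, 0, 207, 1.5, 0, 0, 207, 1.5, 0, 0, 207, 1.5, 0, 0]'

```text
t: 3.5
position: [0.4856, 0.1998, 0.0542]
tcp_rot: [0.601, 1.569, 0.389]
wrist_force: [0.6, 0.6, -0.2]
opening: 0.0855
```

```bash
python3 - <<'E'
from h import *
st=ctrl.state(); plan([],st); im=viewer.capture("wrist"); cv2.imwrite("pics/w2.png",im[:,:,::-1])
E
```

```text
t 3.5 pos [0.4856 0.1998 0.0542] R [[0.001, 0.21, 0.978], [0.001, 0.978, -0.21], [-1.0, 0.001, 0.001]] open 0.0855 F [ 0.6  0.6 -0.2]
jaw yaw deg 77.86268683391347
```

View pics/w2.png

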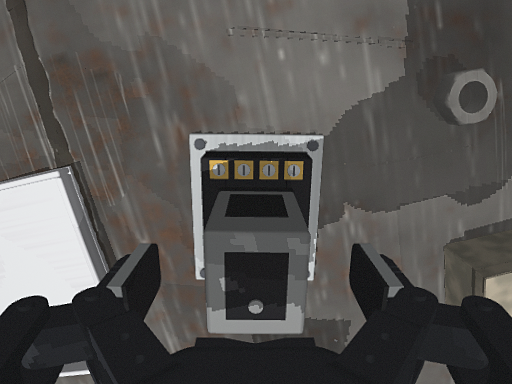

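```bash
python3 - <<'E'
from h import *
st=ctrl.state(); c=cam("wrist",st); T=st["position"]
R=Ro.from_euler("xyz",st["tcp_rot"]).as_matrix()
for z in(-23,0,23): print(z,proj(c,T+R@np.array([-(.088-T[2]),0,z/1e3])))
E
```

```text
-23 [[256.27272987 233.10460187]]
0 [[256.17484976 288.56227259]]
23 [[256.08094341 337.22658676]]
```

Emit:
jog_arm --rows '[0, 0, 0, 0, 0, 0, 0, 0, 0, 0, 0, 0, 0, 0, 0, 0, 0, 0, 0, 0, 0, 0, 0, 0, 0, 0, 0, 0, 0, 0, 0, 0]' --jaw 255 --newtons 25

```text
t: 4.35
position: [0.4855, 0.1994, 0.0538]
tcp_rot: [0.73, 1.57, 0.518]
wrist_force: [-1.6, 0.4, 5.9]
opening: 0.0398
```

Emit:
jog_arm --rows '[-0.6, 2, 0, 0, -1.2, 4, 0, 0, -1.8, 6, 0, 0, -2.3, 8, 0, 0, -2.6, 9, 0, 0, -2.8, 10, 0, 0, -2.8, 10, 0, 0, -2.8, 10, 0, 0]'

```text
t: 5.15
position: [0.4855, 0.2049, 0.0549]
tcp_rot: [-1.905, 1.563, -2.115]
wrist_force: [4.1, -23.0, -2.0]
opening: 0.0394
```

```bash
python3 - <<'E'
from h import *
st=ctrl.state(); plan([],st); im=viewer.capture("wrist"); cv2.imwrite("pics/w3.png",im[:,:,::-1])
im=viewer.capture("side")[120:200,205:305]; cv2.imwrite("pics/s3.png",cv2.resize(im,None,fx=6,fy=6,interpolation=2)[:,:,::-1])
E
```

```text
t 5.15 pos [0.4855 0.2049 0.0549] R [[-0.004, 0.209, 0.978], [-0.007, 0.978, -0.209], [-1.0, -0.008, -0.003]] open 0.0394 F [  4.1 -23.   -2. ]
jaw yaw deg 77.96370861653004
```

View pics/w3.png

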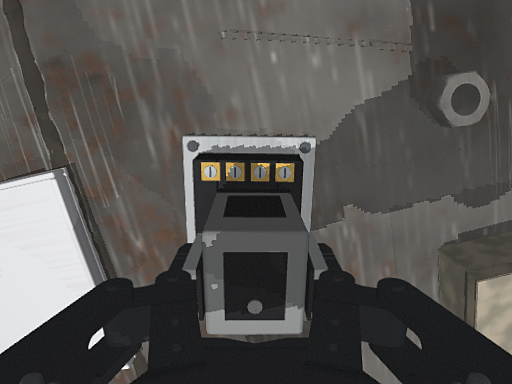

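View pics/s3.png

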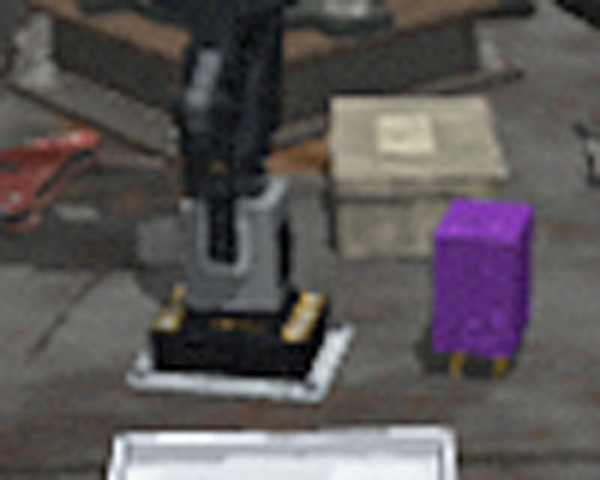

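Emit:
jog_arm --rows '[-0.4, 1.5, 0, 0, -0.8, 3, 0, 0, -1.0, 4, 0, 0, -1.0, 4, 0, 0, -1.0, 4, 0, 0]' --newtons 20

```text
t: 5.75
position: [0.4854, 0.2067, 0.0555]
tcp_rot: [-1.915, 1.559, -2.124]
wrist_force: [4.5, -33.0, -0.3]
opening: 0.0395
```

```bash
python3 - <<'E'
from h import *
st=ctrl.state(); plan([],st)
im=viewer.capture("side")[120:200,205:305]; cv2.imwrite("pics/s4.png",cv2.resize(im,None,fx=6,fy=6,interpolation=2)[:,:,::-1])
im=viewer.capture("wrist");cv2.imwrite("pics/w4.png",im[:,:,::-1])
E
```

```text
t 5.75 pos [0.4854 0.2067 0.0555] R [[-0.006, 0.207, 0.978], [-0.01, 0.978, -0.208], [-1.0, -0.012, -0.004]] open 0.0395 F [  4.5 -33.   -0.3]
jaw yaw deg 78.0239179532646
```

View pics/w4.png

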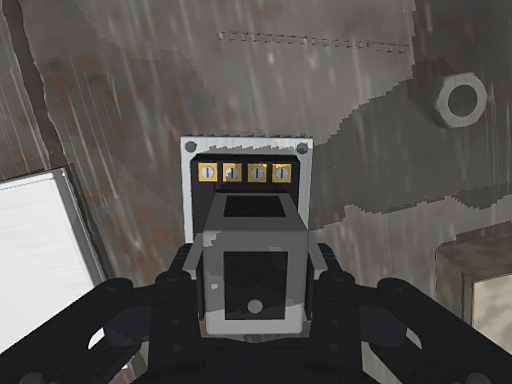

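View pics/s4.png

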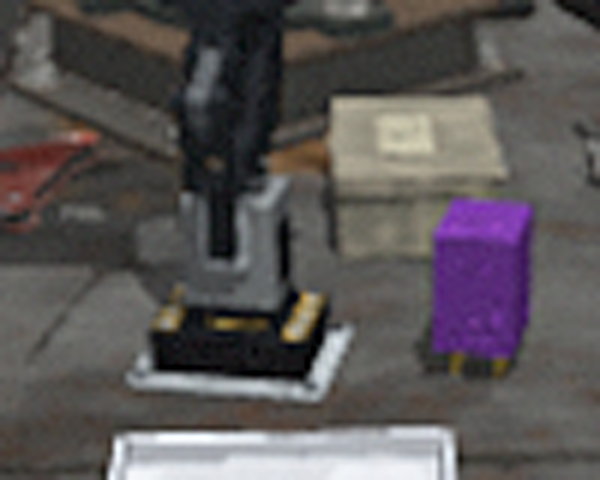

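```bash
python3 - <<'E'
import cv2,numpy as np
a=[cv2.resize(cv2.imread(f"pics/{n}.png")[125:345,170:340],None,fx=2.3,fy=2.3,interpolation=2) for n in("w2","w4")]
cv2.imwrite("pics/cmp.png",np.hstack(a))
E
```

```text
(no output)
```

View pics/cmp.png

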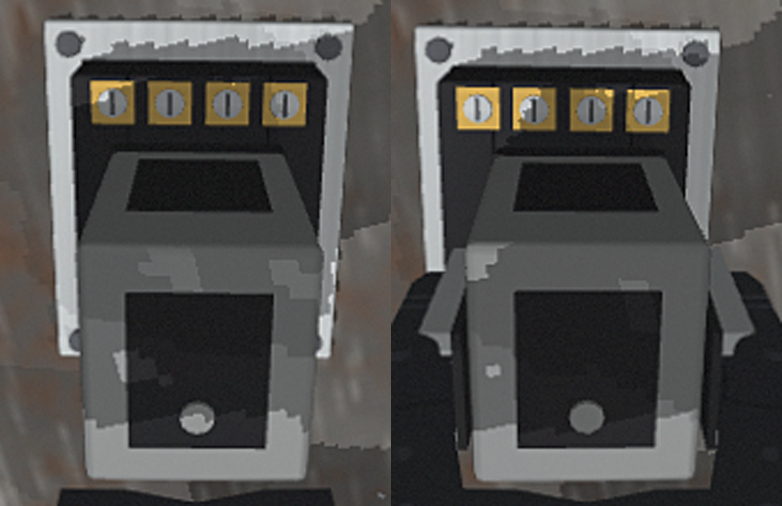

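```bash
python3 - <<'E'
import cv2,numpy as np
for n in("w2","w4"):
    a=cv2.imread(f"pics/{n}.png")[180:250,190:320]
    a=cv2.convertScaleAbs(cv2.resize(a,None,fx=6,fy=6,interpolation=2),alpha=1.8)
    for x in range(0,780,60): cv2.putText(a,str(190+x//6),(x,10),0,.35,(0,255,0),1); cv2.line(a,(x,12),(x,18),(0,255,0))
    cv2.imwrite(f"pics/{n}z.png",a)
E
```

```text
(no output)
```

View pics/w2z.png

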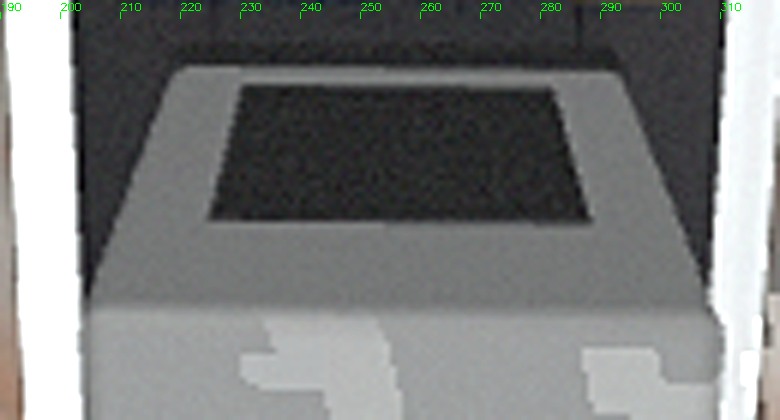

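View pics/w4z.png

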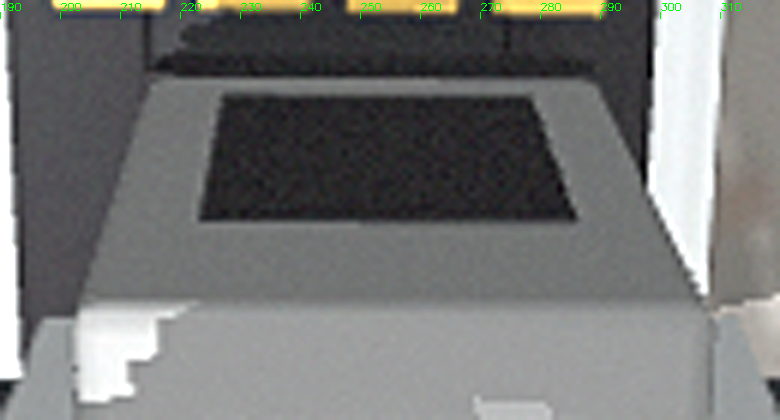

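The clamped pads keep the case from turning: it has moved sideways but leans only about 2°. I'll return to neutral, slacken the jaws slightly, and push with one finger.

Emit:
jog_arm --rows '[0.8, -3, 0, 0, 1.6, -6, 0, 0, 2.4, -9, 0, 0, 3.2, -12, 0, 0, 3.8, -14, 0, 0, 3.8, -14, 0, 0, 3.8, -14, 0, 0]'

```text
t: 6.55
position: [0.4853, 0.1997, 0.0541]
tcp_rot: [1.425, 1.57, 1.212]
wrist_force: [-1.9, 1.0, 10.3]
opening: 0.0396
```

Emit:
jog_arm --rows '[0, 0, 0, 0, 0, 0, 0, 0, 0, 0, 0, 0, 0, 0, 0, 0, 0, 0, 0, 0]' --jaw 105

```text
t: 7.05
position: [0.485, 0.1992, 0.0531]
tcp_rot: [-2.528, 1.57, -2.74]
wrist_force: [0.3, -0.1, 0.0]
opening: 0.0496
```

```bash
python3 - <<'E'
from h import *
st=ctrl.state(); plan([],st)
im=viewer.capture("wrist");cv2.imwrite("pics/w5.png",im[:,:,::-1])
E
```

```text
t 7.05 pos [0.485  0.1992 0.0531] R [[-0.0, 0.211, 0.978], [-0.0, 0.978, -0.211], [-1.0, -0.0, -0.0]] open 0.0496 F [ 0.3 -0.1  0. ]
jaw yaw deg 77.83422540149598
```

View pics/w5.png

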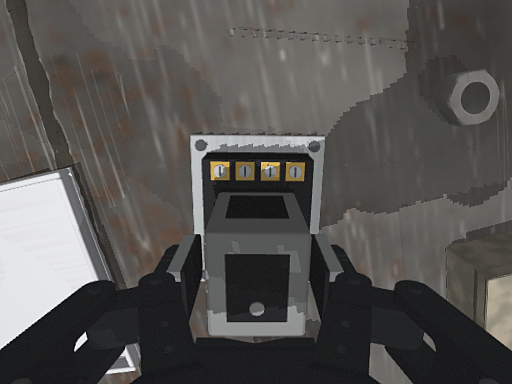

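Emit:
jog_arm --rows '[0, 3, 0, 0, 0, 5, 0, 0, -1, 7, 0, 0, -2, 9, 0, 0, -3, 11, 0, 0, -4, 12.5, 0, 0, -5, 14, 0, 0, -5, 14, 0, 0]'

```text
t: 7.9
position: [0.4872, 0.2115, 0.0581]
tcp_rot: [-2.008, 1.567, -2.219]
wrist_force: [-1.5, -8.9, 2.5]
opening: 0.0505
```

```bash
python3 - <<'E'
from h import *
st=ctrl.state(); plan([],st)
im=viewer.capture("wrist");cv2.imwrite("pics/w6.png",im[:,:,::-1])
im=viewer.capture("side")[120:200,205:305]; cv2.imwrite("pics/s6.png",cv2.resize(im,None,fx=6,fy=6,interpolation=2)[:,:,::-1])
E
```

```text
t 7.9 pos [0.4872 0.2115 0.0581] R [[-0.002, 0.21, 0.978], [-0.003, 0.978, -0.21], [-1.0, -0.003, -0.001]] open 0.0505 F [-1.5 -8.9  2.5]
jaw yaw deg 77.88556460570925
```

View pics/w6.png

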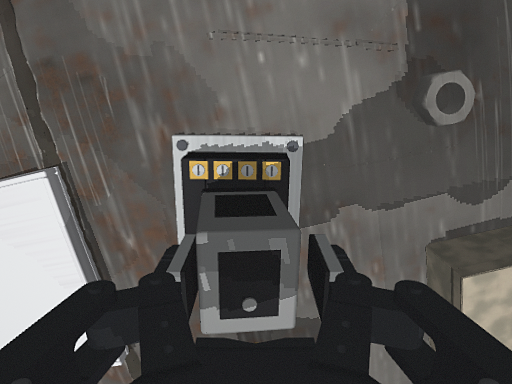

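View pics/s6.png

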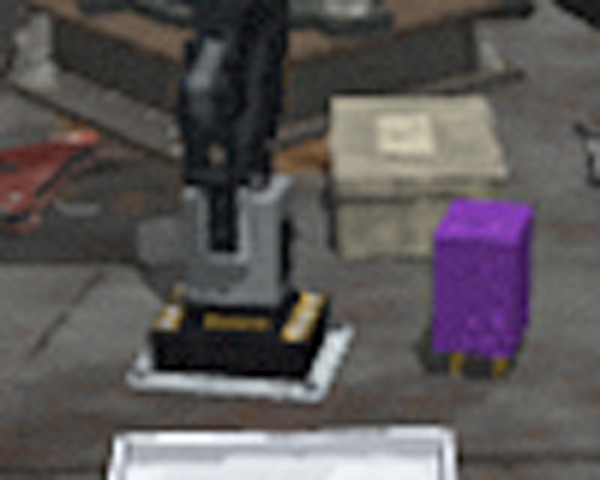

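```bash
python3 - <<'E'
import cv2,numpy as np
a=cv2.imread("pics/w6.png")[180:345,185:315]
a=cv2.convertScaleAbs(cv2.resize(a,None,fx=5,fy=5,interpolation=2)[:,:],alpha=1.8)
a=cv2.resize(a,(650,825))
cv2.imwrite("pics/w6a.png",a[:300]); cv2.imwrite("pics/w6b.png",a[600:])
E
```

```text
(no output)
```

View pics/w6a.png

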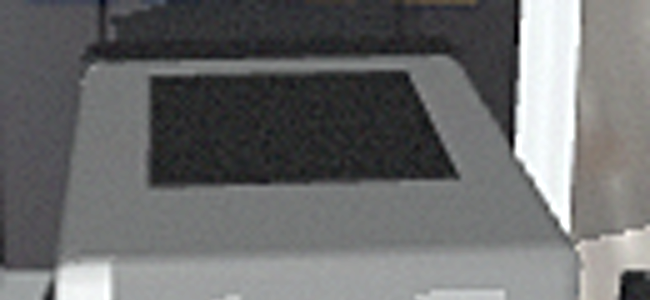

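View pics/w6b.png

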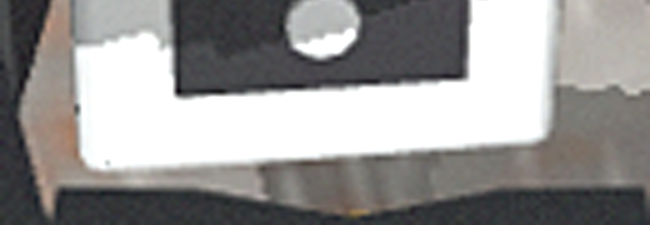

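```bash
cat >> h.py <<'E'
def pnp(st,px):
    f,cx,cy,k,W=cam("wrist",st)
    o=np.array([[-23,20,31],[-23,-20,31],[-23,20,-31],[-23,-20,-31],[23,20,31],[23,-20,31]],float)/1e3
    o=o[[1,0,3,2,5,4]] # image left = -y
    c=np.linalg.inv(W)
    def fun(v): 
        P=o@Ro.from_rotvec(v[3:]).as_matrix().T+v[:3]; return (proj((f,cx,cy,k,W),P)-px).ravel()
    r=least_squares(fun,[.485,.2,.057,0,0,-.21],x_scale=.05)
    R=Ro.from_rotvec(r.x[3:]).as_matrix(); S=Ro.from_euler("z",-12.1,degrees=True).as_matrix()
    z=S.T@R[:,2]; d=S.T@(r.x[:3]-[.4845,.199,0])
    print("centre in socket mm",(d*1e3).round(1),"lean left deg",np.degrees(np.arctan2(z[1],z[2])).round(1),"lean fwd",np.degrees(np.arctan2(z[0],z[2])).round(1),"res",np.abs(r.fun).max().round(1))
E
python3 - <<'E'
from h import *
st=ctrl.state()
q=np.array([(58,258),(578,248),(85,62),(458,55),(82,770),(550,740)])/5.-.4+[185,180]
pnp(st,q)
s2={"position":[.4856,.1998,.0542],"tcp_rot":[0.601, 1.569, 0.389]}
q=np.vstack([np.array([(88,308),(710,310),(178,66),(618,70)])/6.-.4+[190,180],np.array([(88,479),(308,479)])/2.3-.3+[170,125]])
pnp(s2,q)
E
```

```text
centre in socket mm [ 3.1  6.5 54. ] lean left deg 6.2 lean fwd -2.0 res 2.1
centre in socket mm [ 3.9  1.  51.4] lean left deg -0.2 lean fwd -2.1 res 1.2
```

Emit:
jog_arm --rows '[-1, 1.5, 0, 0, -1.5, 2.5, 0, 0, -2, 3.5, 0, 0, -2, 3.5, 0, 0, -2, 3.5, 0, 0]'

```text
t: 8.5
position: [0.4876, 0.2144, 0.0599]
tcp_rot: [-2.029, 1.566, -2.24]
wrist_force: [-0.9, -11.0, 1.6]
opening: 0.0501
```

```bash
python3 - <<'E'
from h import *
st=ctrl.state(); plan([],st)
im=viewer.capture("wrist")[:,:,::-1].copy();cv2.imwrite("pics/w7.png",im)
a=cv2.resize(cv2.convertScaleAbs(im[180:345,185:315],alpha=1.8),None,fx=4.5,fy=3.6,interpolation=2); cv2.imwrite("pics/w7a.png",a)
E
```

```text
t 8.5 pos [0.4876 0.2144 0.0599] R [[-0.003, 0.21, 0.978], [-0.003, 0.978, -0.21], [-1.0, -0.004, -0.002]] open 0.0501 F [ -0.9 -11.    1.6]
jaw yaw deg 77.89224989017418
```

View pics/w7a.png

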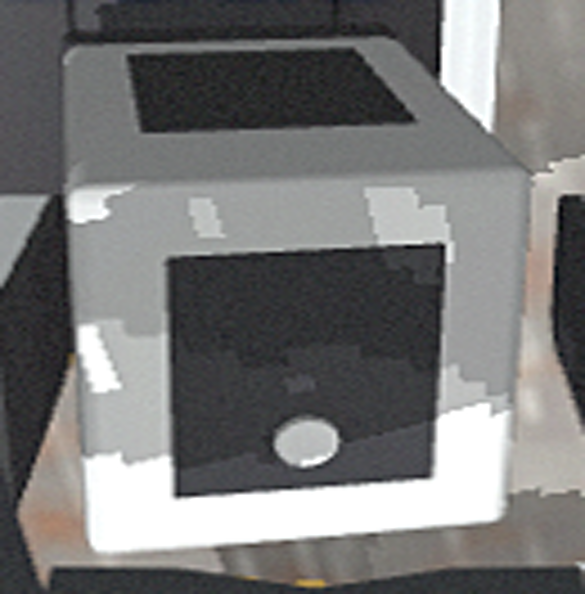

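```bash
python3 - <<'E'
from h import *
st=ctrl.state()
q=np.array([(68,188),(528,174),(65,47),(400,38),(90,552),(503,521)])/[4.5,3.6]-.4+[185,180]
pnp(st,q)
E
```

```text
centre in socket mm [ 3.5  9.3 54.1] lean left deg 8.7 lean fwd -1.8 res 2.4
```

Emit:
jog_arm --rows '[-0.5, 1, 0, 0, -0.5, 1.5, 0, 0, -0.5, 1.5, 0, 0, -0.5, 1.5, 0, 0]'

```text
t: 8.95
position: [0.4879, 0.2158, 0.0605]
tcp_rot: [-2.007, 1.566, -2.218]
wrist_force: [-1.7, -12.8, 3.5]
opening: 0.05
```

Emit:
jog_arm --rows '[1, -4, 0, 0, 3, -9, 0, 0, 5, -14, 0, 0, 7, -19, 0, 0, 7, -22, 0, 0, 7, -24, 0, 0, 6, -26, 0, 0, 5, -28, 0, 0, 4, -30, 0, 0, 3, -32, 0, 0, 2, -34, 0, 0, 1, -36, 0, 0, 0, -37.5, 0, 0, 0, -37.5, 0, 0, 0, -37.5, 0, 0]'

```text
t: 10.45
position: [0.482, 0.1821, 0.0614]
tcp_rot: [0.959, 1.569, 0.746]
wrist_force: [0.5, 7.4, 3.7]
opening: 0.0501
```

```bash
python3 - <<'E'
from h import *
st=ctrl.state(); plan([],st)
im=viewer.capture("wrist")[:,:,::-1].copy();cv2.imwrite("pics/w8.png",im)
a=cv2.resize(cv2.convertScaleAbs(im[180:345,185:330],alpha=1.8),None,fx=4.5,fy=3.6,interpolation=2); cv2.imwrite("pics/w8a.png",a)
E
```

```text
t 10.45 pos [0.482  0.1821 0.0614] R [[0.002, 0.211, 0.977], [0.002, 0.977, -0.211], [-1.0, 0.002, 0.001]] open 0.0501 F [0.5 7.4 3.7]
jaw yaw deg 77.81962966509414
```

View pics/w8a.png

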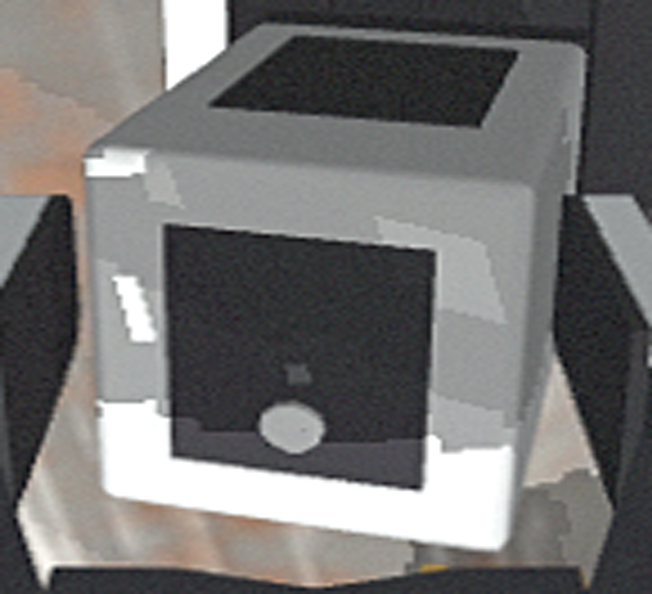

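```bash
python3 - <<'E'
from h import *
st=ctrl.state()
q=np.array([(87,153),(533,185),(255,24),(583,46),(105,492),(503,549)])/[4.5,3.6]-.4+[185,180]
pnp(st,q)
a=viewer.capture("side")[120:200,205:305]; cv2.imwrite("pics/s8.png",cv2.resize(a,None,fx=6,fy=6,interpolation=2)[:,:,::-1])
E
```

```text
centre in socket mm [  4.1 -12.1  53.9] lean left deg -13.1 lean fwd -1.8 res 2.2
```

View pics/s8.png

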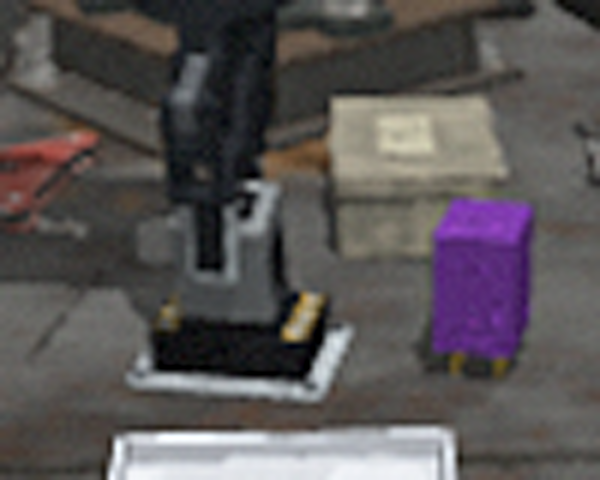

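Emit:
jog_arm --rows '[2, 4, 0, 0, 4, 8, 0, 0, 6, 12, 0, 0, 7, 16, 0, 0, 7, 18.5, 0, 0, 7, 18.5, 0, 0, 7, 18.5, 0, 0]'

```text
t: 11.25
position: [0.4849, 0.1993, 0.0536]
tcp_rot: [-2.881, 1.57, -3.094]
wrist_force: [-0.7, -1.2, -1.9]
opening: 0.0501
```

Emit:
jog_arm --rows '[0, 0, 0, 0, 0, 0, 0, 0, 0, 0, 0, 0, 0, 0, 0, 0, 0, 0, 0, 0, 0, 0, 0, 0]' --jaw 255 --newtons 60

```text
t: 11.85
position: [0.4849, 0.1992, 0.0536]
tcp_rot: [-2.525, 1.57, -2.737]
wrist_force: [-0.4, -2.1, -4.0]
opening: 0.0392
```

```bash
python3 - <<'E'
from h import *
st=ctrl.state(); plan([],st)
im=viewer.capture("wrist")[:,:,::-1].copy();cv2.imwrite("pics/w9.png",im)
E
```

```text
t 11.85 pos [0.4849 0.1992 0.0536] R [[-0.0, 0.211, 0.978], [-0.0, 0.978, -0.211], [-1.0, -0.0, -0.0]] open 0.0392 F [-0.4 -2.1 -4. ]
jaw yaw deg 77.83225225454987
```

View pics/w9.png

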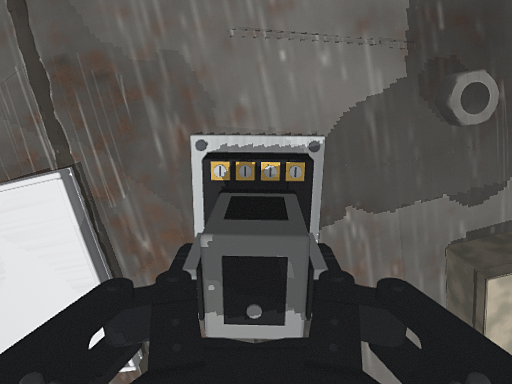

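Emit:
jog_arm --rows '[-3, 0, 0, 0, -6, 0, 0, 0, -9, 0, 0, 0, -13, 0, 0, 0, -18, 0, 0, 0, -25, 0, 0, 0, -35, 0, 0, 0, -45, 0, 0, 0, -60, 0, 0, 0, -75, 0, 0, 0, -75, 0, 0, 0, -75, 0, 0, 0]'

```text
t: 13.1
position: [0.4853, 0.1993, 0.1292]
tcp_rot: [0.608, 1.57, 0.396]
wrist_force: [0.0, -0.1, -1.0]
opening: 0.0398
```

```bash
python3 - <<'E'
from h import *
st=ctrl.state()
plan([(.505,.016,st["position"][2])],st)
im=viewer.capture("wrist")[:,:,::-1].copy();cv2.imwrite("pics/w10.png",im)
im=viewer.capture("side")[:,:,::-1].copy();cv2.imwrite("pics/s10.png",im)
E
```

```text
t 13.1 pos [0.4853 0.1993 0.1292] R [[0.001, 0.211, 0.978], [0.0, 0.978, -0.211], [-1.0, 0.001, 0.001]] open 0.0398 F [ 0.  -0.1 -1. ]
(0.505, 0.016, np.float64(0.1292212806612509)) -> [-1.000e-01 -1.751e+02  5.790e+01]
jaw yaw deg 77.83161301474087
```

View pics/w10.png

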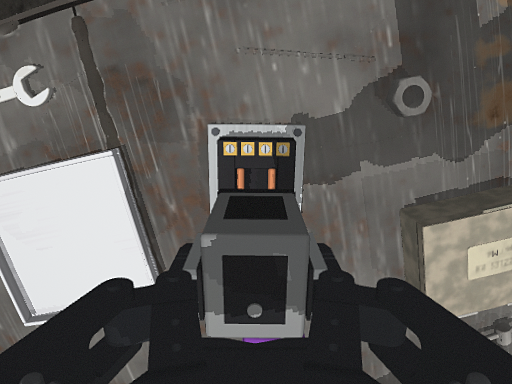

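View pics/s10.png

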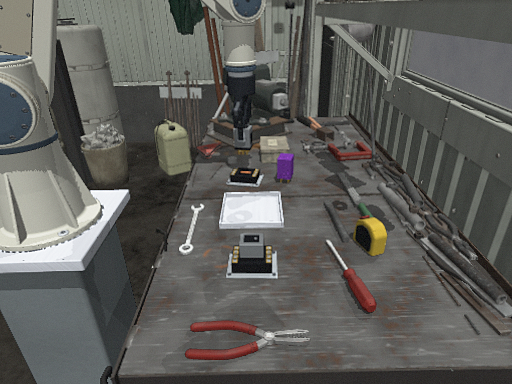

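Emit:
jog_arm --rows '[0, -25, 8, 0, 0, -55, 18, 0, 0, -90, 30, 0, 0, -125, 41, 0, 0, -155, 51, 0, 0, -170, 56, 0, 0, -175, 58, 0, 10, -175, 58, 0, 30, -175, 58, 0, 50, -175, 58, 0, 65, -175, 58, 0, 73, -175, 58, 0, 77, -175, 58, 0, 77, -175, 58, 0, 77, -175, 58, 0]'

```text
t: 14.7
position: [0.5053, 0.0162, 0.0522]
tcp_rot: [0.292, 1.57, 0.08]
wrist_force: [-0.3, 0.1, -1.1]
opening: 0.0393
```

```bash
python3 - <<'E'
from h import *
st=ctrl.state()
plan([],st)
im=viewer.capture("wrist")[:,:,::-1].copy();cv2.imwrite("pics/w11.png",im)
im=viewer.capture("side")[150:270,190:310,::-1].copy();cv2.imwrite("pics/s11.png",cv2.resize(im,None,fx=5,fy=5,interpolation=2))
E
```

```text
t 14.7 pos [0.5053 0.0162 0.0522] R [[0.001, 0.21, 0.978], [0.0, 0.978, -0.21], [-1.0, 0.0, 0.001]] open 0.0393 F [-0.3  0.1 -1.1]
jaw yaw deg 77.85065721108094
```

View pics/w11.png

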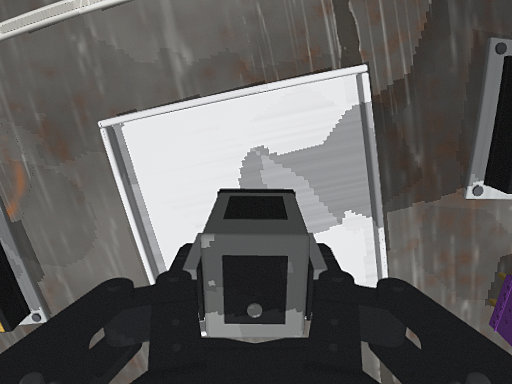

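View pics/s11.png

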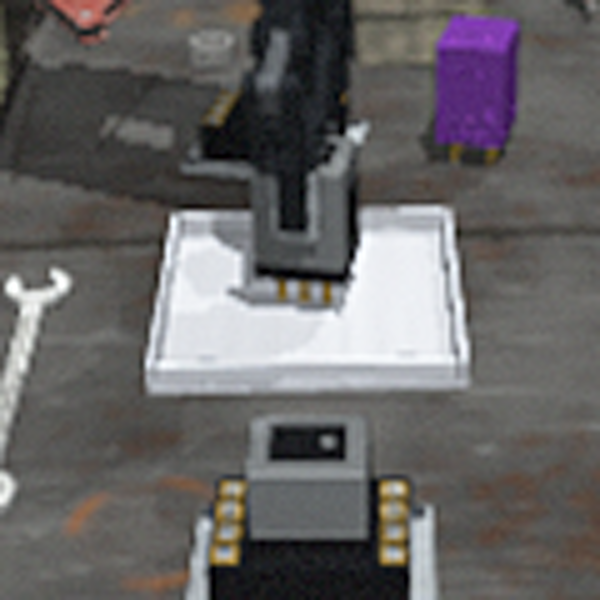

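Emit:
jog_arm --rows '[1, 0, 0, 0, 2, 0, 0, 0, 3, 0, 0, 0, 4, 0, 0, 0, 4.6, 0, 0, 0, 4.6, 0, 0, 0]'

```text
t: 15.4
position: [0.5048, 0.0159, 0.047]
tcp_rot: [-2.865, 1.571, -3.077]
wrist_force: [0.2, 0.2, -1.3]
opening: 0.0394
```

Emit:
jog_arm --rows '[0.7, 0, 0, 0, 1.4, 0, 0, 0, 1.8, 0, 0, 0, 1.8, 0, 0, 0]'

```text
t: 15.8
position: [0.5051, 0.0159, 0.046]
tcp_rot: [0.14, 1.571, -0.072]
wrist_force: [-2.1, -0.9, 8.1]
opening: 0.0395
```

Emit:
jog_arm --rows '[-0.8, 0, 0, 0, -0.8, 0, 0, 0, -0.8, 0, 0, 0]'

```text
t: 16.1
position: [0.5049, 0.0159, 0.0461]
tcp_rot: [0.392, 1.571, 0.179]
wrist_force: [-0.6, -0.3, -1.2]
opening: 0.0391
```

Emit:
jog_arm --rows '[0, 0, 0, 0, 0, 0, 0, 0, 0, 0, 0, 0, 0, 0, 0, 0, 0, 0, 0, 0, 0, 0, 0, 0]' --jaw 60

```text
t: 16.7
position: [0.5049, 0.016, 0.0462]
tcp_rot: [-2.838, 1.571, -3.051]
wrist_force: [-0.1, -0.4, -0.3]
opening: 0.0656
```

```bash
python3 - <<'E'
from h import *
st=ctrl.state()
plan([],st)
im=viewer.capture("wrist")[:,:,::-1].copy();cv2.imwrite("pics/w12.png",im)
E
```

```text
t 16.7 pos [0.5049 0.016  0.0462] R [[-0.0, 0.211, 0.978], [-0.0, 0.978, -0.211], [-1.0, -0.0, -0.0]] open 0.0656 F [-0.1 -0.4 -0.3]
jaw yaw deg 77.83351293302054
```

View pics/w12.png

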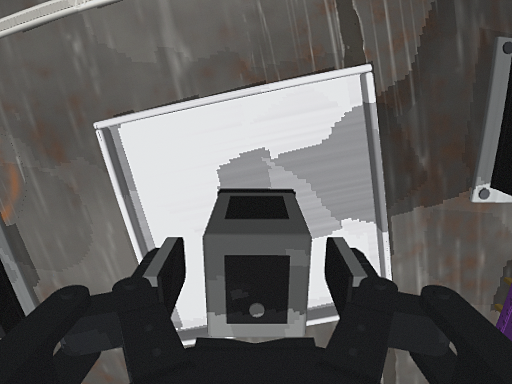

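Standing upright (case columns 204–310) and clear of both pads. Retreating straight up.

Emit:
jog_arm --rows '[-8, 0, 0, 0, -25, 0, 0, 0, -50, 0, 0, 0, -85, 0, 0, 0, -120, 0, 0, 0, -150, 0, 0, 0, -160, 0, 0, 0, -160, 0, 0, 0, -160, 0, 0, 0]'

```text
t: 17.65
position: [0.5043, 0.0159, 0.2054]
tcp_rot: [-2.883, 1.57, -3.096]
wrist_force: [-0.2, 0.3, -1.2]
opening: 0.0652
```

```bash
python3 - <<'E'
from h import *
st=ctrl.state()
plan([],st)
for n in("wrist","side","top"):
    im=viewer.capture(n)[:,:,::-1].copy();cv2.imwrite(f"pics/{n}13.png",im)
    for k in("tall_relay_center","short_relay_center","tray_in"):print(n,k,[(d["pixel"],d["confidence"]) for d in viewer.tip_of(n,k)])
w,t,s=cam("wrist",st),cam("top"),cam("side")
print([proj(c,[.505,.016,.051]).round() for c in(w,t,s)])
E
```

```text
t 17.65 pos [0.5043 0.0159 0.2054] R [[-0.001, 0.211, 0.978], [-0.0, 0.978, -0.211], [-1.0, -0.0, -0.001]] open 0.0652 F [-0.2  0.3 -1.2]
jaw yaw deg 77.83534820607996
wrist tall_relay_center [([254.1, 174.6], 0.9), ([436.9, 235.9], 0.84)]
wrist short_relay_center [([59.4, 220.5], 0.6)]
wrist tray_in []
side tall_relay_center [([284.2, 167.0], 0.87)]
side short_relay_center [([249.5, 244.7], 0.6)]
side tray_in [([252.6, 213.0], 0.85)]
top tall_relay_center [([171.3, 161.6], 0.68), ([243.2, 203.8], 0.66)]
top short_relay_center [([330.6, 205.6], 0.86)]
top tray_in [([242.0, 208.6], 0.82)]
[array([[255., 176.]]), array([[244., 208.]]), array([[251., 193.]])]
```

View pics/side13.png

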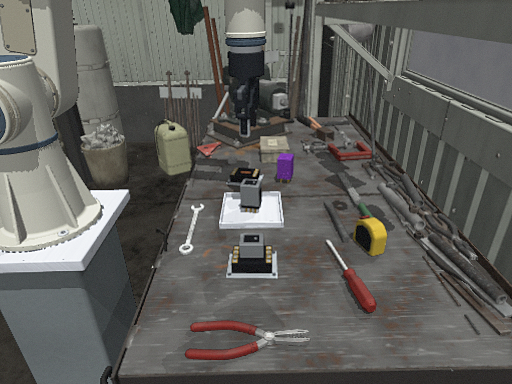

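View pics/wrist13.png

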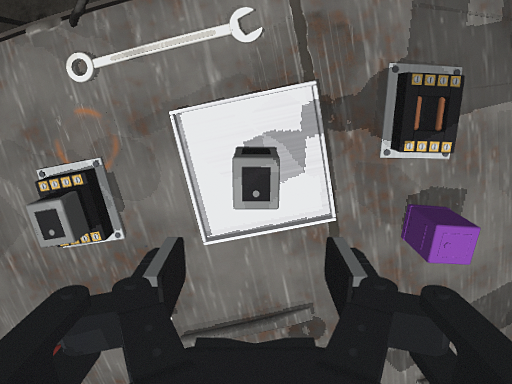

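```bash
python3 - <<'E'
from bench import ctrl
print(ctrl.sign_off())
E
```

```text
the job is handed in; nothing more can be done
None
```

The tall grey relay stands upright on its pins near the middle of the tray, and the job was handed in at about 18 s. `sign_off` gives no verdict, so this rests on my own checks.

**Rocking:**
- My first try, with the jaws clamped, only slid the relay sideways: the case leaned about 2° under 33 N. The jaw pads were holding it upright.
- I returned to neutral, slackened the jaws to about 50 mm and pushed with one finger. So each lean was a push with the jaws loosely round the upper part, not a firm grip as the task worded it.
- **Left lean:** I measured 8.7° and then pushed about 1.5 mm further, to roughly 10°; I did not measure the lean again.
- **Right lean:** I measured about 13° against the 12° limit, so these angles are good to a degree or two. The fitted sideways shift of the relay also came out larger than the geometry predicts.

**Lift and placing:** I gripped the relay at 60 N, lifted it about 75 mm clear of the socket, set it on the tray floor at about 9 N contact force, and released it. The largest wrist force I read was 33 N.

**Last checks:**
- In the wrist picture the relay is upright, about 5 mm or less from the tray's centre, and the gripper is clear above it.
- The short relay is still in its socket, at the same spot in the side picture. The top camera's detector put it about 5 pixels off its first reading. I put that down to detector scatter, because the arm never went near it.
- In the side picture the detector reported only the purple look-alike and missed the tall relay. I could see the relay standing in the tray there myself.

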